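# Fetch the flat tin from behind the jars

### The arm

A 6-joint arm with a two-finger parallel gripper is mounted at the origin on a cart in front of the work surface, level with it; the furniture and walls round the work are solid. World frame = base frame: x ahead of the robot, y to its left, z up, the work surface at z = 0. Lengths are in m, angles in rad, forces in N, time in s.
With the tool pointing down it reaches from about 0.35 to 0.975 m from the base axis. Payload 4.9 kg.
Tool frame: the origin (TCP) lies midway between the tips of the shut fingers; the grasp point (between the pads) lies 19 mm behind it; z points along the fingers, y is the line along which they close (so a half turn about z gives the same grasp; the last joint's range is limited). The gripper opens to 85 mm and grips with 20 to 120 N. Pads are 22 mm wide; open, the fingers measure 114 mm over their backs; the gripper's body (76 mm by 85 mm) begins 54 mm behind the grasp point. The pads swing forward as they close: fully open they stand 13 mm farther back than shut.
Start: joints at [-1.345, 0.053, 1.613, -0, 1.476, -0.119], TCP at [0.211, -0.588, 0.231] pointing down, gripper open.
Joint ranges: [-3.01, 3.01], [-1.01, 2.22], [0.06, 2.58], [-1.02, 4.17], [0.09, 2.62], [-3.14, 3.14]. Speed limits (rad/s): [2.57, 2.57, 3.14, 3.14, 3.14, 3.14].

### API

Orientations are given as a rotation vector (axis times angle).
In Python, from station import ctrl, optics, job gives the robot as it stands.
- The arm moves only by the shell command python3 -m jog 'ROWS' [OPENING] [FORCE]. ROWS is JSON, a list of rows, each a list of 2 entries, a list of its own where there are three numbers: the shift along the tool's x, y, z in m, then the turn, a rotation vector about the tool's x, y, z in rad. A call has 1 to 5 rows; each row is the pose to reach, as a shift and turn from the pose commanded when the call began, along the tool's axes at that moment; what a row does not reach only later rows make up. A row lasts 1/10 s, in which the tool goes at most 50 mm and 8.59 degrees, less where a joint would pass 70% of its speed; a pose out of reach is approached as far as the arm can. A call with a gripper value outside its range is refused whole. OPENING is the opening, from 0 (shut) to 1 (fully open), set as the call begins (- or left out, the last holds). The fingers move at their own pace and stop on an object; FORCE is the grip in N (left out, the last holds). Time passes only in rows, so rows that repeat a pose let the fingers close. It gives the time, the measured TCP pose, the force, the opening and the grip force at its end, in the units of the state.
- ctrl.get_obs(): the state, without advancing time (a new reading comes with each control period).
- optics.get_image(name): name is "side" or "top" or "wrist"; returns a dict with "image" (384x512x3 uint8, blue, green, red), "fx", "fy", "cx", "cy" (pixels), "D" ([k1, k2, p1, p2, k3] as OpenCV has them; the pictures are not rectified), "rvec" (rotation vector, rad) and "tvec" (3), from world to camera coordinates, as OpenCV has them; the wrist camera has in their place "mount" (4x4, takes a point from camera to tool coordinates, whose origin is the TCP and whose axes are the flange's). Camera axes: x right, y down, z forward; pixel columns grow to the right and rows downward; lengths in m; the calibration is good to about 2 mm. A picture is of the moment at which its call begins: read the wrist's pose just before it. There is no depth.
- job.finish_job(): hands the job in; it is judged then, once.
The state is a dict: "t": time; "q": joint angles; "dq": joint speeds; "effort": joint torques, N m; "tool_pos": TCP position; "tool_rot": TCP orientation; "contact_force": force on the tool from outside, world axes, zero at the start; "wrist_torque": the same for the moment, N m; "opening": finger opening in m; "grip_force": force on a finger pad.
Only numpy, scipy, OpenCV 4.12 (cv2) and the standard library are available. Lean on these libraries where they do the work, as an engineer would, in place of code of your own. Each camera call takes 0.05 s, during which the arm holds its last target. There are 200 camera calls.

### The job

Fetch the blue-lidded flat tin from behind the three jars: first stand all three jars in the green metal tray without shifting the tin, then lay the tin flat in the middle of the wooden board, lengthwise along it, while the jars wait. Then stand each jar back in the middle of the coaster of its lid's colour (gold lid on yellow, dark lid on black, red cap on red). Keep the jars upright all along and leave the white ricotta tub where it is.

Things in the scene. Friction and masses are not known exactly. Their poses are not given: they have to be found in the camera images.
- jar_gold: glass jar with a gold-yellow lid, round, 66 mm across at the widest and 90 mm tall, straight-sided, about 0.37 kg; starts on the yellow coaster. Origin: centre of its underside; z up
- jar_dark: glass jar with a dark brown-black lid, round, 62 mm across at the widest and 80 mm tall, straight-sided, about 0.3 kg; starts on the black coaster. Origin: centre of its underside; z up
- spice_jar: slim spice jar with a red cap, round, 40 mm across and 106 mm tall, about 0.11 kg; starts on the red coaster. Origin: centre of its underside; z up. In the row the jars leave only 17 to 31 mm between them; across the row they are free in front, and behind them is only the low tin
- tin_blue: flat metal tin with a blue lid, 63 mm (its x) by 105 mm (its y) by 26 mm tall, rounded corners, about 0.15 kg; lies on the marble slab (10 mm above the counter) close behind the row of jars, its length along the row, 7 to 12 mm from the nearest jar. Origin: centre of its underside; z up
- coaster_yellow: fixed yellow disc, 78 mm across, 4 mm thick, on a white marble slab 10 mm thick; the place of the jar with the gold lid. Origin: centre of its underside (z = 0.010; a jar on it stands at z = 0.014). The coasters form a straight row, 83 mm apart, in changing order; the y axis of each runs along the row, x across it, to the far side where the tin lies
- coaster_black: fixed black disc, 78 mm across, 4 mm thick, on a white marble slab 10 mm thick; the place of the jar with the dark lid. Origin: centre of its underside (z = 0.010; a jar on it stands at z = 0.014). The coasters form a straight row, 83 mm apart, in changing order; the y axis of each runs along the row, x across it, to the far side where the tin lies
- coaster_red: fixed red disc, 78 mm across, 4 mm thick, on a white marble slab 10 mm thick; the place of the jar with the red cap. Origin: centre of its underside (z = 0.010; a jar on it stands at z = 0.014). The coasters form a straight row, 83 mm apart, in changing order; the y axis of each runs along the row, x across it, to the far side where the tin lies
- tray: fixed shallow green metal tray, 100 mm (its x) by 280 mm (its y), with a low rim 12 mm high and 3 mm thick and a floor 3 mm above the counter; the waiting place of the jars, which fit side by side along its y. Origin: centre of its underside, on the counter
- board: fixed wooden board, 110 mm (its x) by 150 mm (its y) and 16 mm thick. Origin: centre of its underside, on the counter (its top is 16 mm above)
- tub: white ricotta tub with a red label, round, 111 mm across and 41 mm tall, loose, standing to the left of the marble slab; to be left alone. Origin: centre of its underside
Not all that is in view belongs to the job. What is shaped like the jar_gold but orange, purple or turquoise is not meant.

How it is judged:
On the way, in this order (a step that is already met when the one before it is completed fails the run):
1. all three jars stand upright inside the tray, and the tin still lies where it was (moved less than 20 mm) (x of jar_gold in the frame of tray between -0.04 and 0.04 m and y of jar_gold in the frame of tray between -0.13 and 0.13 m and z of jar_gold in the frame of tray between -0.002 and 0.01 m and angle between each of jar_gold, jar_dark, spice_jar's own z axis and vertical below 0.1 rad and x of jar_dark in the frame of tray between -0.04 and 0.04 m and y of jar_dark in the frame of tray between -0.13 and 0.13 m and z of jar_dark in the frame of tray between -0.002 and 0.01 m and x of spice_jar in the frame of tray between -0.04 and 0.04 m and y of spice_jar in the frame of tray between -0.13 and 0.13 m and z of spice_jar in the frame of tray between -0.002 and 0.01 m and distance of tin_blue from where it was at the start of the episode below 0.02 m), for 0.2 s.
2. the tin lies on the board, within 15 mm of its middle, along it within 10 degrees, at rest and let go, with the three jars still standing in the tray (horizontal distance between tin_blue and board below 0.015 m and angle between the y axis of tin_blue and the y axis of board, either way round below 0.17 rad and angle between each of tin_blue, jar_gold, jar_dark, spice_jar's own z axis and vertical below 0.1 rad and linear speed of tin_blue below 0.02 m/s and z of tin_blue in the frame of board between 0.01 and 0.022 m and contact force between the fingers and tin_blue below 0.1 N and x of jar_gold in the frame of tray between -0.04 and 0.04 m and y of jar_gold in the frame of tray between -0.13 and 0.13 m and z of jar_gold in the frame of tray between -0.002 and 0.01 m and x of jar_dark in the frame of tray between -0.04 and 0.04 m and y of jar_dark in the frame of tray between -0.13 and 0.13 m and z of jar_dark in the frame of tray between -0.002 and 0.01 m and x of spice_jar in the frame of tray between -0.04 and 0.04 m and y of spice_jar in the frame of tray between -0.13 and 0.13 m and z of spice_jar in the frame of tray between -0.002 and 0.01 m), for 0.2 s.
At the end, for the whole second after the job is handed in: each jar stands upright, at rest, on the coaster of its lid's colour, within 14 mm of its centre, and the tin lies flat and at rest on the wooden board, within 15 mm of its middle and along it within 10 degrees (horizontal distance between tin_blue and board below 0.015 m and angle between the y axis of tin_blue and the y axis of board, either way round below 0.17 rad and angle between each of tin_blue, jar_gold, jar_dark, spice_jar's own z axis and vertical below 0.1 rad and linear speed of each of tin_blue, jar_gold, jar_dark, spice_jar below 0.02 m/s and z of tin_blue in the frame of board between 0.01 and 0.022 m and horizontal distance between jar_gold and coaster_yellow below 0.014 m and z of jar_gold in the frame of coaster_yellow between 0 and 0.009 m and horizontal distance between jar_dark and coaster_black below 0.014 m and z of jar_dark in the frame of coaster_black between 0 and 0.009 m and horizontal distance between spice_jar and coaster_red below 0.014 m and z of spice_jar in the frame of coaster_red between 0 and 0.009 m); the robot touches nothing.
It fails at once if a jar is tipped by more than 35 degrees (angle between any of jar_gold, jar_dark, spice_jar's own z axis and vertical above 0.61 rad).
It fails at once if the ricotta tub is moved by more than 20 mm (distance of tub from where it was at the start of the episode above 0.02 m).
It also fails if it takes over 125 s, if anything falls off the work surface, if the arm or the gripper's body presses on something with over 40 N, if the wrist force passes 120 N, or if a joint passes its speed limit or range.

## Working session

There is one attempt and no reset: what is moved stays moved. The work goes in short steps, Python scripts to look and compute and a shell command to move; the robot and the scene stay as the last step left them, time stands still between calls to the robot, and variables do not carry over. Pictures are saved under pics/ and viewed, at most 17 in all, crops included, and the job is handed in when it is done.

```bash
ls; mkdir -p pics; python3 - <<'E'
from station import ctrl, optics
import cv2,json
print(ctrl.get_obs())
for n in("side","top"):
    d=optics.get_image(n); cv2.imwrite(f"pics/{n}0.png",d["image"]); print({k:v for k,v in d.items() if k!="image"})
E
```

```text
pics
{'t': 0.0, 'q': array([-1.34503086e+00,  5.33380975e-02,  1.61429380e+00,  3.47398508e-05,
        1.47599851e+00, -1.19009186e-01]), 'dq': array([-1.38071925e-03,  1.10125848e-05,  2.95418315e-04,  1.91673801e-04,
        1.68548301e-04,  9.64509409e-04]), 'effort': array([ 5.95931597e-04, -3.93671107e+01, -3.70182323e+01, -1.27379840e-04,
        7.11335932e-03,  1.78552938e-06]), 'tool_pos': array([ 0.21110446, -0.58760848,  0.23007477]), 'tool_rot': array([-3.09302256e+00, -5.38537890e-01,  1.16459813e-04]), 'contact_force': array([ 0.20711095, -0.22363471, -1.03477438]), 'wrist_torque': array([ 0.04793889, -0.04507254, -0.02779118]), 'grip_force': 0.0, 'opening': 0.08553018904333283}
{'fx': 488.2488456267628, 'fy': 488.2488456267628, 'cx': 248.1522642621596, 'cy': 189.91594746648016, 'D': array([0.03072098, 0.        , 0.        , 0.        , 0.        ]), 'rvec': array([ 0.68758555, -2.38725863,  1.37924314]), 'tvec': array([0.60549829, 0.11642675, 1.17004633])}
{'fx': 482.3865582497035, 'fy': 482.3865582497035, 'cx': 259.1795570254978, 'cy': 202.01477461134687, 'D': array([-0.10792238,  0.        ,  0.        ,  0.        ,  0.        ]), 'rvec': array([ 2.16271808, -2.1003041 ,  0.20668163]), 'tvec': array([0.14156653, 0.60656328, 1.24519862])}
```

View pics/top0.png

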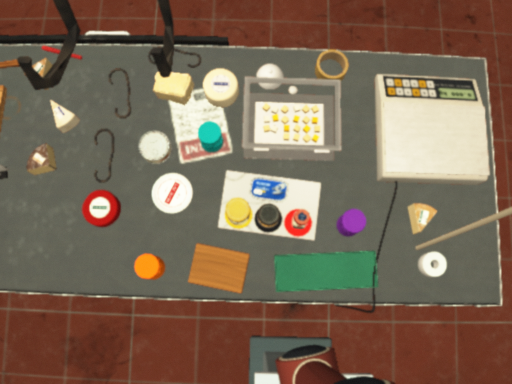

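View pics/side0.png

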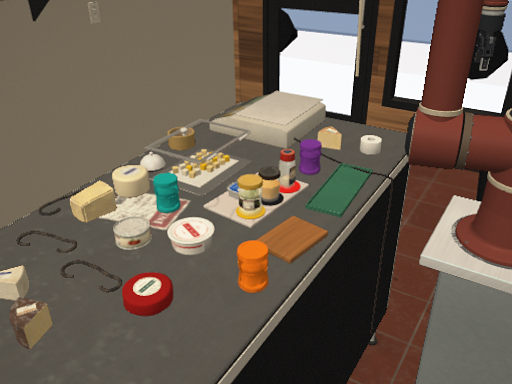

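The top view shows the row yellow (237,212), black (267,216), red (298,222), with the tin at (269,188). The board is at (219,268), the tray at (325,270) and the tub at (172,193). The side view shows the same row from the left. Next: enlarged crops and localization code.

```bash
cat > h.py <<'E'
import numpy as np, cv2
from scipy.spatial.transform import Rotation as R
from station import ctrl, optics
def grab(n):
    o=ctrl.get_obs(); d=optics.get_image(n)
    d["K"]=np.array([[d["fx"],0,d["cx"]],[0,d["fy"],d["cy"]],[0,0,1]])
    if "mount" in d:
        T=np.eye(4);T[:3,:3]=R.from_rotvec(o["tool_rot"]).as_matrix();T[:3,3]=o["tool_pos"]
        W=np.linalg.inv(T@d["mount"]); d["R"]=W[:3,:3]; d["t"]=W[:3,3]
    else: d["R"]=cv2.Rodrigues(d["rvec"])[0]; d["t"]=np.array(d["tvec"])
    return d
def rays(d,px):
    u=cv2.undistortPoints(np.array(px,float).reshape(-1,1,2),d["K"],d["D"])[:,0]
    v=np.c_[u,np.ones(len(u))]@d["R"]; return -d["R"].T@d["t"],v
def plane(d,px,z):
    c,v=rays(d,px); return c+v*((z-c[2])/v[:,2])[:,None]
def proj(d,P): return cv2.projectPoints(np.array(P,float).reshape(-1,1,3),cv2.Rodrigues(d["R"])[0],d["t"],d["K"],d["D"])[0][:,0]
def tri(d1,p1,d2,p2):
    A=0;b=0
    for d,p in((d1,p1),(d2,p2)):
        c,v=rays(d,[p]);v=v[0]/np.linalg.norm(v);M=np.eye(3)-np.outer(v,v);A=A+M;b=b+M@c
    return np.linalg.solve(A,b)
def mask(im,lo,hi,box=None):
    m=cv2.inRange(cv2.cvtColor(im,cv2.COLOR_BGR2HSV),lo,hi)
    if box: q=np.zeros_like(m);x0,y0,x1,y1=box;q[y0:y1,x0:x1]=m[y0:y1,x0:x1];m=q
    n,l,s,c=cv2.connectedComponentsWithStats(m)
    k=1+s[1:,4].argmax(); return (l==k).astype(np.uint8)*255
def rect(d,m,z):
    c=max(cv2.findContours(m,0,cv2.CHAIN_APPROX_NONE)[0],key=cv2.contourArea)[:,0]
    P=plane(d,c,z)[:,:2].astype(np.float32)*1000
    return cv2.minAreaRect(P)
E
python3 - <<'E'
from h import *
t=grab("top");s=grab("side")
a=cv2.resize(t["image"][165:300,180:385],None,fx=3.9,fy=3.9,interpolation=2)
b=cv2.resize(s["image"][140:260,170:370],None,fx=4,fy=4,interpolation=2)
cv2.imwrite("pics/c1.png",a);cv2.imwrite("pics/c2.png",b)
im=t["image"]
print("tray",rect(t,mask(im,(60,60,30),(90,255,255),(265,240,385,300)),.012))
print("board",rect(t,mask(im,(3,80,60),(20,255,255),(185,240,255,295)),.016))
print("slab",rect(t,mask(im,(0,0,130),(179,60,255),(215,165,330,245)),.01))
print("tin",rect(t,mask(im,(100,80,40),(125,255,255),(240,170,300,205)),.036))
E
```

```text
tray ((424.935791015625, -28.5921630859375), (101.11906433105469, 282.3894958496094), 3.9803717136383057)
board ((424.992431640625, 264.09295654296875), (152.90225219726562, 113.48307800292969), 80.21045684814453)
slab ((604.4957275390625, 129.54100036621094), (274.79608154296875, 169.53244018554688), 84.16133880615234)
tin ((642.9400024414062, 134.92169189453125), (92.12213897705078, 49.53773498535156), 82.83203887939453)
```

View pics/c1.png

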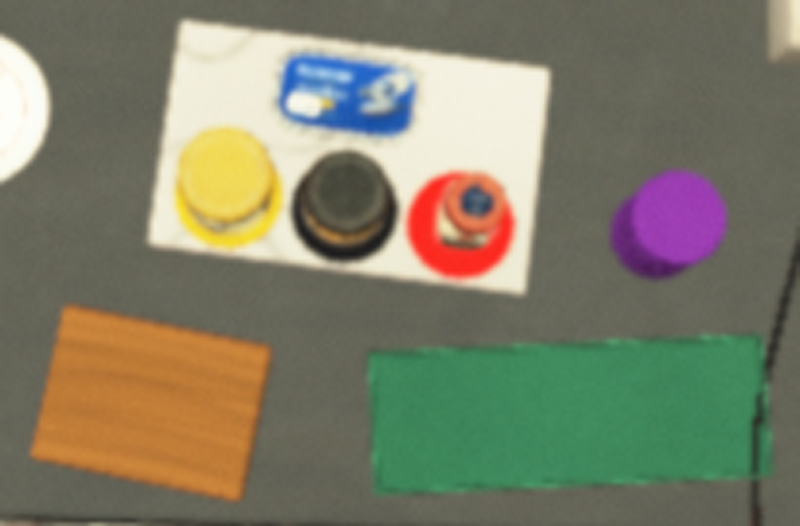

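View pics/c2.png

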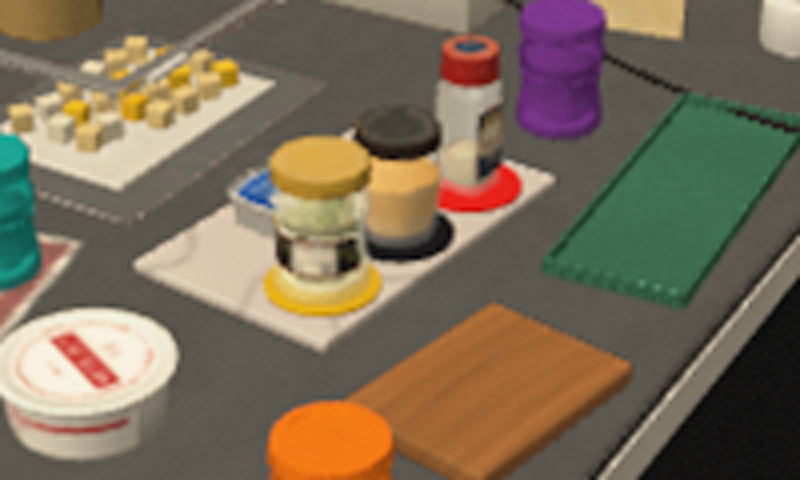

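```bash
python3 - <<'E'
from h import *
t=grab("top");s=grab("side"); np.set_printoptions(precision=4,suppress=True)
A=lambda p:(180+(p[0]+.5)/3.9-.5,165+(p[1]+.5)/3.9-.5)
B=lambda p:(170+(p[0]+.5)/4-.5,140+(p[1]+.5)/4-.5)
for n,p,q,z in(("gold",(226,172),(321,158),.104),("dark",(347,186),(398,127),.094),("spice",(477,198),(470,46),.12)):
    print(n,tri(t,A(p),s,B(q)),plane(t,[A(p)],z),plane(s,[B(q)],z))
for n,p,q in(("yel",(228,194),(323,284)),("blk",(344,210),(None)),("red",(461,226),None)):
    print(n,plane(t,[A(p)],.014))
for n,p,q in(("boardcorner",(269,348),(629,371)),("boardL",(65,306),(350,402)),("traycornL",(370,352),(548,268)),("trayBL",(378,493),(685,303)),("slabR",(549,68),(553,180)),("slabL",(150,243),(322,348)),("tincornerFL",(284,118),(237,195))):
    print(n,tri(t,A(p),s,B(q)))
im=t["image"]
m=mask(im,(0,180,150),(6,255,255),(280,205,315,240)); 
c=max(cv2.findContours(m,0,cv2.CHAIN_APPROX_NONE)[0],key=cv2.contourArea)[:,0]
print("red circ",cv2.minEnclosingCircle((plane(t,c,.014)[:,:2]*1000).astype(np.float32)))
w=grab("wrist"); print(w["mount"],w["K"],w["D"])
E
```

```text
gold [0.574  0.2151 0.1028] [[0.5737 0.215  0.104 ]] [[0.573 0.217 0.104]]
dark [0.5675 0.1336 0.0904] [[0.5683 0.1344 0.094 ]] [[0.5625 0.1391 0.094 ]]
spice [0.5587 0.0496 0.1177] [[0.5587 0.05   0.12  ]] [[0.5559 0.0538 0.12  ]]
yel [[0.573  0.2162 0.014 ]]
blk [[0.5641 0.1337 0.014 ]]
red [[0.5551 0.0505 0.014 ]]
boardcorner [ 0.4246  0.1687 -0.0247]
boardL [0.4876 0.3265 0.0144]
traycornL [0.4636 0.1118 0.0018]
trayBL [0.3667 0.1046 0.0019]
slabR [ 0.6114 -0.0396 -0.0258]
slabL [0.5386 0.2712 0.0026]
tincornerFL [0.6398 0.187  0.04  ]
red circ ((556.1675415039062, 51.36642074584961), 35.93689727783203)
[[-0.     -0.9525 -0.3044  0.0775]
 [ 1.     -0.0001  0.0002 -0.0005]
 [-0.0002 -0.3044  0.9525 -0.1412]
 [ 0.      0.      0.      1.    ]] [[264.289    0.     254.354 ]
 [  0.     264.289  191.1081]
 [  0.       0.       1.    ]] [-0.0539  0.      0.      0.      0.    ]
```

```bash
cat >> h.py <<'E'
PSI=-5.85
def go(p,psi=PSI):
    """shift (tool axes) and turn from the present pose to TCP at p, tool y at world angle psi, pointing down"""
    o=ctrl.get_obs(); r=R.from_rotvec(o["tool_rot"]).as_matrix()
    y=np.array([np.cos(np.radians(psi)),np.sin(np.radians(psi)),0]);z=np.array([0,0,-1.])
    T=np.c_[np.cross(y,z),y,z]
    print("t",round(o["t"],2),"pos",o["tool_pos"].round(4),"shift",(r.T@(np.array(p)-o["tool_pos"])).round(4),"turn",R.from_matrix(r.T@T).as_rotvec().round(4),"open",round(o["opening"],4),"F",round(o["grip_force"],1))
E
python3 -c "
from h import *
go([.52,.06,.27])"
```

```text
t 0.35 pos [ 0.2112 -0.588   0.231 ] shift [ 0.5096 -0.5056 -0.0387] turn [-4.0000e-04 -4.0000e-04 -1.1239e+00] open 0.0857 F 0.0
```

```bash
python3 -m jog '[[[0.51,-0.506,-0.039],[0,0,-1.124]],[[0.51,-0.506,-0.039],[0,0,-1.124]],[[0.51,-0.506,-0.039],[0,0,-1.124]],[[0.51,-0.506,-0.039],[0,0,-1.124]],[[0.51,-0.506,-0.039],[0,0,-1.124]]]' 1 40; python3 -c "
from h import *
go([.52,.06,.27])"
```

```text
t: 0.85
tool_pos: [0.3191, -0.361, 0.245]
tool_rot: [2.678, 1.642, 0.0]
contact_force: [0.9, -0.4, 0.7]
opening: 0.0857
grip_force: 0.0
t 0.85 pos [ 0.3191 -0.361   0.245 ] shift [ 0.4664 -0.0118 -0.025 ] turn [ 6.000e-04  1.000e-04 -3.684e-01] open 0.0857 F 0.0
```

```bash
python3 -m jog '[[[0.466,-0.012,-0.025],[0,0,-0.368]],[[0.466,-0.012,-0.025],[0,0,-0.368]],[[0.466,-0.012,-0.025],[0,0,-0.368]],[[0.466,-0.012,-0.025],[0,0,-0.368]],[[0.466,-0.012,-0.025],[0,0,-0.368]]]' >/dev/null; python3 -c "
from h import *
go([.52,.06,.27])"
```

```text
t 1.35 pos [ 0.4277 -0.1361  0.2587] shift [ 0.2049  0.0706 -0.0113] turn [ 0.0013  0.0005 -0.0061] open 0.0855 F 0.0
```

```bash
python3 -m jog '[[[0.205,0.071,-0.011],[0,0,-0.006]],[[0.205,0.071,-0.011],[0,0,-0.006]],[[0.205,0.071,-0.011],[0,0,-0.006]],[[0.205,0.071,-0.011],[0,0,-0.006]],[[0.205,0.071,-0.011],[0,0,-0.006]]]' >/dev/null; python3 -m jog '[[[0,0,0],[0,0,0]],[[0,0,0],[0,0,0]],[[0,0,0],[0,0,0]]]'; python3 - <<'E'
from h import *
go([.52,.06,.27])
w=grab("wrist");cv2.imwrite("pics/w1.png",cv2.resize(w["image"],(768,576)))
import pickle;pickle.dump(w,open("w1.pkl","wb"))
for n,P in dict(gold=(.573,.216,.104),dark=(.565,.134,.094),spice=(.5565,.051,.12),yel=(.573,.216,.014),blk=(.565,.134,.014),red=(.5565,.051,.014),tin=(.643,.135,.036)).items(): print(n,(proj(w,[P])[0]*1.5).round())
E
```

```text
t: 2.15
tool_pos: [0.5196, 0.0571, 0.2691]
tool_rot: [2.333, 2.104, -0.001]
contact_force: [0.5, 0.0, 0.2]
opening: 0.0853
grip_force: 0.0
t 2.15 pos [0.5196 0.0571 0.2691] shift [ 0.0029  0.0001 -0.0009] turn [-0.0002  0.0003 -0.0012] open 0.0853 F 0.0
gold [436.  33.]
dark [431. 157.]
spice [432. 271.]
yel [423.  63.]
blk [421. 158.]
red [419. 243.]
tin [510. 148.]
```

View pics/w1.png

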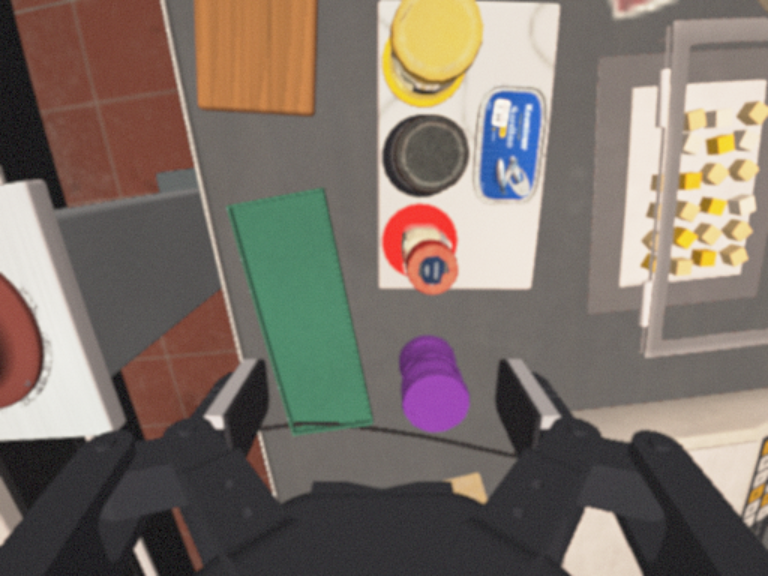

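The wrist view is aligned with the row: gold lid (436,37), dark lid (430,153), red cap (433,269), red coaster (420,240) and tin (511,144), all close to the predictions. I'll refine these from this second view.

```bash
python3 - <<'E'
from h import *
import pickle; np.set_printoptions(precision=4,suppress=True)
w=pickle.load(open("w1.pkl","rb"));t=grab("top")
A=lambda p:(180+(p[0]+.5)/3.9-.5,165+(p[1]+.5)/3.9-.5)
W=lambda p:((p[0]+.5)/1.5-.5,(p[1]+.5)/1.5-.5)
for n,p,q,z in(("gold",(226,172),(436,37),.104),("dark",(347,186),(430,152),.094),("spice",(477,200),(433,269),.12),("red",(461,226),(420,240),.014),("tin",(347,94),(511,144),.036)):
    print(n,tri(t,A(p),w,W(q)),plane(w,[W(q)],z)[0],plane(t,[A(p)],z)[0])
im=w["image"];m=mask(im,(100,80,40),(125,255,255),(300,40,380,150)); print("tin",rect(w,m,.036))
m=mask(im,(0,0,130),(179,60,255),(245,0,380,200)); print("slab",rect(w,m,.01)[2])
m=mask(im,(60,60,30),(90,255,255),(140,100,260,300)); print("tray",rect(w,m,.012))
for n,p in (("trayTL",(323,188)),("trayTL2",(231,207)),("slab BL",(378,288)),("slab BR",(531,289)),("board",(313,114)),("board2",(198,107))): print(n,plane(w,[W(p)],.012)[0])
go([.5585,.051,.17])
E
```

```text
gold [0.5742 0.2151 0.0976] [0.5727 0.2134 0.104 ] [0.5737 0.215  0.104 ]
dark [0.5537 0.137  0.1838] [0.5641 0.1377 0.094 ] [0.5683 0.1344 0.094 ]
spice [0.5594 0.0487 0.1055] [0.5575 0.0529 0.12  ] [0.5574 0.05   0.12  ]
red [ 0.5602  0.0472 -0.0224] [0.5575 0.0546 0.014 ] [0.5551 0.0505 0.014 ]
tin [0.6385 0.1364 0.056 ] [0.644  0.1382 0.036 ] [0.6434 0.1343 0.036 ]
tin ((642.9306640625, 136.18267822265625), (91.5455322265625, 50.071380615234375), 82.92569732666016)
slab 84.07352447509766
tray ((426.7513732910156, -26.677154541015625), (100.59942626953125, 280.0345764160156), 3.8154969215393066)
trayTL [0.4669 0.1156 0.012 ]
trayTL2 [0.3723 0.1074 0.012 ]
slab BL [0.5097 0.0076 0.012 ]
slab BR [ 0.6715 -0.0103  0.012 ]
board [0.4673 0.1839 0.012 ]
board2 [0.36   0.2029 0.012 ]
t 2.25 pos [0.5196 0.057  0.2692] shift [-0.0019  0.0393  0.0992] turn [ 0.      0.0002 -0.0018] open 0.0853 F 0.0
```

```bash
python3 -m jog '[[[-0.002,0.039,0.05],[0,0,0]],[[-0.002,0.039,0.099],[0,0,0]],[[-0.002,0.039,0.15],[0,0,0]],[[-0.002,0.039,0.19],[0,0,0]],[[-0.002,0.039,0.207],[0,0,0]]]' >/dev/null;python3 -m jog '[[[0,0,0],[0,0,0]],[[0,0,0],[0,0,0]],[[0,0,0],[0,0,0]]]'; python3 - <<'E'
from h import *
go([.5575,.051,.062])
w=grab("wrist");cv2.imwrite("pics/w2.png",w["image"])
E
```

```text
t: 3.05
tool_pos: [0.5605, 0.0516, 0.065]
tool_rot: [2.33, 2.102, 0.005]
contact_force: [-0.4, 0.3, 0.2]
opening: 0.0852
grip_force: 0.0
t 3.05 pos [0.5605 0.0516 0.065 ] shift [-0.001  -0.0029  0.003 ] turn [ 0.0047 -0.0003 -0.0006] open 0.0852 F 0.0
```

View pics/w2.png

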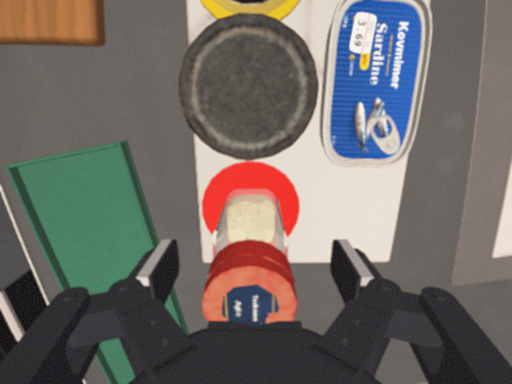

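The spice jar is centred between the fingers (cap at (250,280), fingers at 178 and 333) and stands mid-coaster. Closing now.

```bash
python3 -m jog '[[[0,0,0],[0,0,0]],[[0,0,0],[0,0,0]],[[0,0,0],[0,0,0]],[[0,0,0],[0,0,0]],[[0,0,0],[0,0,0]]]' 0 40 >/dev/null;python3 -m jog '[[[0,0,0],[0,0,0]],[[0,0,0],[0,0,0]]]'; python3 - <<'E'
from h import *
w=grab("wrist")
print("red coaster",plane(w,[(250,203)],.014),"dark",plane(w,[(249,87)],.094))
go([.431,-.113,.102]); go([.431,-.113,.052])
E
```

```text
t: 3.8
tool_pos: [0.5588, 0.0522, 0.0629]
tool_rot: [2.332, 2.105, 0.001]
contact_force: [-2.4, 0.3, 5.1]
opening: 0.0391
grip_force: 40.6
red coaster [[0.55583145 0.06038966 0.014     ]] dark [[0.56501801 0.13769821 0.094     ]]
t 3.85 pos [0.5588 0.0522 0.0629] shift [-0.1773 -0.1103 -0.0392] turn [ 0.0004 -0.0001  0.0002] open 0.0385 F 40.6
t 3.85 pos [0.5588 0.0522 0.0629] shift [-0.1773 -0.1103  0.0108] turn [ 0.0004 -0.0001  0.0002] open 0.0385 F 40.6
```

```bash
python3 -m jog '[[[0,0,-0.02],[0,0,0]],[[0,0,-0.04],[0,0,0]],[[-0.02,-0.013,-0.04],[0,0,0]],[[-0.05,-0.031,-0.04],[0,0,0]],[[-0.09,-0.056,-0.04],[0,0,0]]]' >/dev/null
python3 -m jog '[[[-0.035,-0.022,0],[0,0,0]],[[-0.065,-0.041,0],[0,0,0]],[[-0.082,-0.051,0],[0,0,0]],[[-0.087,-0.054,0],[0,0,0]],[[-0.087,-0.054,0],[0,0,0]]]' ;python3 - <<'E'
from h import *
go([.431,-.113,.052])
w=grab("side");cv2.imwrite("pics/s1.png",cv2.resize(w["image"][120:260,170:400],None,fx=3,fy=3))
E
```

```text
t: 4.85
tool_pos: [0.4306, -0.1129, 0.1017]
tool_rot: [-2.333, -2.103, -0.0]
contact_force: [-0.6, -1.1, -0.8]
opening: 0.0389
grip_force: 40.4
t 4.85 pos [ 0.4306 -0.1129  0.1017] shift [-0.      0.0004  0.0497] turn [-0.0004 -0.0004 -0.0014] open 0.0389 F 40.4
```

View pics/s1.png

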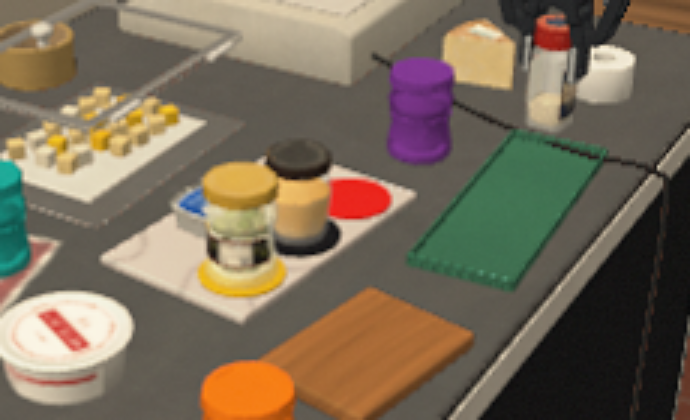

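The jar hangs upright at (550,75), above the tray's far end. I'll lower it, release and go up.

```bash
python3 -m jog '[[[0,0,0.02],[0,0,0]],[[0,0,0.036],[0,0,0]],[[0,0,0.044],[0,0,0]],[[0,0,0.049],[0,0,0]],[[0,0,0.049],[0,0,0]]]' ;python3 -m jog '[[[0,0,0],[0,0,0]],[[0,0,0],[0,0,0]],[[0,0,0],[0,0,0]],[[0,0,0],[0,0,0]],[[0,0,0],[0,0,0]]]' 1 >/dev/null
python3 -m jog '[[[0,0,-0.02],[0,0,0]],[[0,0,-0.06],[0,0,0]],[[0,0,-0.11],[0,0,0]],[[0,0,-0.11],[0,0,0]],[[0,0,-0.11],[0,0,0]]]'
python3 - <<'E'
from h import *
go([.566,.136,.16])
E
```

```text
t: 5.4
tool_pos: [0.4312, -0.1122, 0.0529]
tool_rot: [-2.33, -2.106, 0.0]
contact_force: [-0.4, 0.1, -0.6]
opening: 0.0386
grip_force: 40.3
t: 6.4
tool_pos: [0.4321, -0.1132, 0.1652]
tool_rot: [2.329, 2.103, 0.003]
contact_force: [0.6, 0.8, -0.6]
opening: 0.0854
grip_force: 0.0
t 6.4 pos [ 0.4321 -0.1132  0.1652] shift [0.2616 0.1078 0.0052] turn [0.0039 0.0013 0.0001] open 0.0854 F 0.0
```

```bash
python3 -m jog '[[[0.262,0.108,0.005],[0,0,0]],[[0.262,0.108,0.005],[0,0,0]],[[0.262,0.108,0.005],[0,0,0]],[[0.262,0.108,0.005],[0,0,0]],[[0.262,0.108,0.005],[0,0,0]]]' >/dev/null;python3 -m jog '[[[0.03,0.013,0],[0,0,0]],[[0.03,0.013,0],[0,0,0]],[[0.03,0.013,0],[0,0,0]],[[0.03,0.013,0],[0,0,0]],[[0.03,0.013,0],[0,0,0]]]'; python3 - <<'E'
from h import *
go([.566,.136,.05])
w=grab("wrist");cv2.imwrite("pics/w3.png",w["image"])
t=grab("top");cv2.imwrite("pics/t3.png",t["image"])
im=t["image"]
m=mask(im,(0,180,150),(6,255,255),(280,205,315,240)); 
c=max(cv2.findContours(m,0,cv2.CHAIN_APPROX_NONE)[0],key=cv2.contourArea)[:,0]
print("red circ",cv2.minEnclosingCircle((plane(t,c,.014)[:,:2]*1000).astype(np.float32)))
s=grab("side");m=mask(s["image"],(0,180,150),(6,255,255),(270,160,310,200)); 
c=max(cv2.findContours(m,0,cv2.CHAIN_APPROX_NONE)[0],key=cv2.contourArea)[:,0]
print("red circ",cv2.minEnclosingCircle((plane(s,c,.014)[:,:2]*1000).astype(np.float32)))
E
```

```text
t: 7.4
tool_pos: [0.5646, 0.1348, 0.1581]
tool_rot: [-2.333, -2.103, 0.002]
contact_force: [0.2, -0.9, -0.5]
opening: 0.0853
grip_force: 0.0
t 7.4 pos [0.5646 0.1348 0.1581] shift [0.0013 0.0014 0.1081] turn [-0.0012  0.0004 -0.0014] open 0.0853 F 0.0
red circ ((557.0615234375, 61.588722229003906), 34.16237258911133)
red circ ((552.8075561523438, 57.24308776855469), 37.449668884277344)
```

View pics/w3.png

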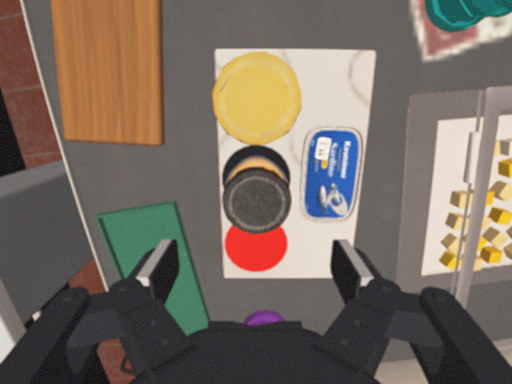

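The dark jar's lid is at (257,202), midway between the fingers at 160 and 350. Going down to grip it.

```bash
python3 -m jog '[[[0.001,0.001,0.05],[0,0,0]],[[0.001,0.001,0.09],[0,0,0]],[[0.001,0.001,0.108],[0,0,0]],[[0.001,0.001,0.115],[0,0,0]],[[0.001,0.001,0.115],[0,0,0]]]'; python3 -m jog '[[[0,0,0],[0,0,0]],[[0,0,0],[0,0,0]],[[0,0,0],[0,0,0]],[[0,0,0],[0,0,0]],[[0,0,0],[0,0,0]]]' 0 50;  python3 - <<'E'
from h import *
go([.425,-.028,.043])
E
```

```text
t: 8.05
tool_pos: [0.5659, 0.1365, 0.0432]
tool_rot: [-2.332, -2.104, 0.002]
contact_force: [0.6, 0.0, -0.3]
opening: 0.0856
grip_force: 0.0
t: 8.55
tool_pos: [0.5682, 0.1371, 0.0466]
tool_rot: [2.33, 2.104, 0.005]
contact_force: [-0.3, 0.1, 6.2]
opening: 0.0582
grip_force: 54.9
t 8.55 pos [0.5682 0.1371 0.0466] shift [-0.1788 -0.1257  0.0029] turn [ 0.0038 -0.0008  0.0002] open 0.0582 F 54.9
```

```bash
python3 -m jog '[[[0,0,0],[0,0,0]],[[0,0,0],[0,0,0]],[[0,0,0],[0,0,0]]]' ; python3 - <<'E'
from h import *
go([.425,-.028,.032])
E
```

```text
t: 8.85
tool_pos: [0.5682, 0.1371, 0.0466]
tool_rot: [2.33, 2.104, 0.005]
contact_force: [-1.1, -0.2, 5.6]
opening: 0.0586
grip_force: 54.9
t 8.85 pos [0.5682 0.1371 0.0466] shift [-0.1788 -0.1258  0.0139] turn [ 0.0038 -0.0008  0.0002] open 0.0586 F 54.9
```

```bash
python3 -m jog '[[[0,0,-0.02],[0,0,0]],[[0,0,-0.045],[0,0,0]],[[-0.02,-0.014,-0.045],[0,0,0]],[[-0.05,-0.035,-0.045],[0,0,0]],[[-0.09,-0.063,-0.045],[0,0,0]]]' >/dev/null
python3 -m jog '[[[-0.035,-0.024,0],[0,0,0]],[[-0.065,-0.045,0],[0,0,0]],[[-0.083,-0.057,0],[0,0,0]],[[-0.089,-0.062,0],[0,0,0]],[[-0.089,-0.062,0],[0,0,0]]]' ;python3 - <<'E'
from h import *
go([.425,-.028,.036])
E
```

```text
t: 9.85
tool_pos: [0.4235, -0.0288, 0.0888]
tool_rot: [2.333, 2.103, 0.001]
contact_force: [1.5, 0.3, -3.1]
opening: 0.0584
grip_force: 55.3
t 9.85 pos [ 0.4235 -0.0288  0.0888] shift [0.0009 0.0014 0.0528] turn [ 0.0005 -0.0002 -0.0015] open 0.0584 F 55.3
```

```bash
python3 -m jog '[[[0,0,0.02],[0,0,0]],[[0,0,0.036],[0,0,0]],[[0,0,0.045],[0,0,0]],[[0,0,0.051],[0,0,0]],[[0,0,0.051],[0,0,0]]]' ;python3 -m jog '[[[0,0,0],[0,0,0]],[[0,0,0],[0,0,0]],[[0,0,0],[0,0,0]],[[0,0,0],[0,0,0]],[[0,0,0],[0,0,0]]]' 1 
python3 -m jog '[[[0,0,-0.02],[0,0,0]],[[0,0,-0.06],[0,0,0]],[[0,0,-0.11],[0,0,0]],[[0,0,-0.12],[0,0,0]],[[0,0,-0.12],[0,0,0]]]' >/dev/null
python3 - <<'E'
from h import *
go([.5735,.216,.16])
E
```

```text
t: 10.35
tool_pos: [0.4237, -0.028, 0.0372]
tool_rot: [-2.33, -2.105, 0.001]
contact_force: [-0.1, 0.5, -3.1]
opening: 0.0583
grip_force: 55.3
t: 10.85
tool_pos: [0.4242, -0.0286, 0.0383]
tool_rot: [2.331, 2.105, 0.001]
contact_force: [0.1, 0.2, -0.5]
opening: 0.0849
grip_force: 0.0
t 11.35 pos [ 0.4257 -0.0289  0.1609] shift [0.2587 0.122  0.0015] turn [0.0064 0.0009 0.0001] open 0.0855 F 0.0
```

```bash
python3 -m jog '[[[0.259,0.122,0.001],[0,0,0]],[[0.259,0.122,0.001],[0,0,0]],[[0.259,0.122,0.001],[0,0,0]],[[0.259,0.122,0.001],[0,0,0]],[[0.259,0.122,0.001],[0,0,0]]]' >/dev/null;python3 -m jog '[[[0.03,0.017,0],[0,0,0]],[[0.03,0.017,0],[0,0,0]],[[0.03,0.017,0],[0,0,0]],[[0.03,0.017,0],[0,0,0]],[[0.03,0.017,0],[0,0,0]]]'; python3 - <<'E'
from h import *
go([.5735,.2155,.053])
w=grab("wrist");t=grab("top")
cv2.imwrite("pics/w4.png",np.hstack([w["image"][::,100:420],cv2.resize(t["image"][165:300,180:385],None,fx=2.2,fy=384/135)]))
import pickle;pickle.dump(w,open("w4.pkl","wb"))
E
```

```text
t: 12.35
tool_pos: [0.5721, 0.2126, 0.1562]
tool_rot: [-2.333, -2.103, 0.002]
contact_force: [-0.1, 0.3, -0.0]
opening: 0.0854
grip_force: 0.0
t 12.35 pos [0.5721 0.2126 0.1562] shift [0.003  0.0013 0.1032] turn [-0.0011  0.0005 -0.0012] open 0.0854 F 0.0
```

View pics/w4.png

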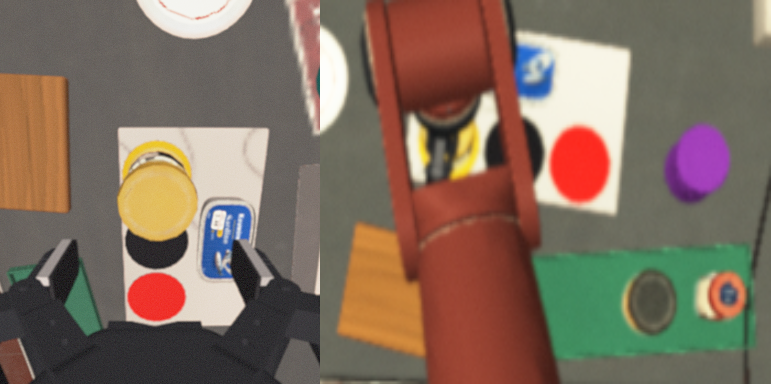

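The spice jar and dark jar stand upright in the tray at (722,294) and (652,302). The gold lid at (158,202) is centred between the fingers. Grasping gold.

```bash
python3 -m jog '[[[0.003,0.001,0.05],[0,0,0]],[[0.003,0.001,0.085],[0,0,0]],[[0.003,0.001,0.1],[0,0,0]],[[0.003,0.001,0.105],[0,0,0]],[[0.003,0.001,0.105],[0,0,0]]]'; python3 -m jog '[[[0,0,0],[0,0,0]],[[0,0,0],[0,0,0]],[[0,0,0],[0,0,0]],[[0,0,0],[0,0,0]],[[0,0,0],[0,0,0]]]' 0 60;  python3 - <<'E'
from h import *
go([.419,.057,.042])
w=grab("wrist")
print("red coaster",plane(w,[(250,203)],.014))
import pickle;w=pickle.load(open("w4.pkl","rb"))
im=w["image"];m=mask(im,(0,180,150),(6,255,255),(210,260,300,330)); 
c=max(cv2.findContours(m,0,cv2.CHAIN_APPROX_NONE)[0],key=cv2.contourArea)[:,0]
print("red circ",cv2.minEnclosingCircle((plane(w,c,.014)[:,:2]*1000).astype(np.float32)))
E
```

```text
t: 12.95
tool_pos: [0.5745, 0.2165, 0.0526]
tool_rot: [2.332, 2.105, 0.001]
contact_force: [0.1, -0.3, 0.1]
opening: 0.0856
grip_force: 0.0
t: 13.45
tool_pos: [0.5757, 0.2172, 0.055]
tool_rot: [2.33, 2.104, 0.005]
contact_force: [-2.6, 0.2, 5.2]
opening: 0.0625
grip_force: 65.2
t 13.45 pos [0.5757 0.2172 0.055 ] shift [-0.1753 -0.1397  0.0122] turn [ 0.0036 -0.0013  0.0002] open 0.0625 F 65.2
red coaster [[0.57329761 0.22831081 0.014     ]]
red circ ((557.1159057617188, 55.36143493652344), 37.06788635253906)
```

```bash
python3 -m jog '[[[0,0,-0.02],[0,0,0]],[[0,0,-0.045],[0,0,0]],[[-0.015,-0.014,-0.045],[0,0,0]],[[-0.045,-0.037,-0.045],[0,0,0]],[[-0.085,-0.068,-0.045],[0,0,0]]]' >/dev/null
python3 -m jog '[[[-0.035,-0.028,0],[0,0,0]],[[-0.065,-0.052,0],[0,0,0]],[[-0.083,-0.066,0],[0,0,0]],[[-0.09,-0.072,0],[0,0,0]],[[-0.09,-0.072,0],[0,0,0]]]' ;python3 - <<'E'
from h import *
go([.419,.057,.044])
E
```

```text
t: 14.5
tool_pos: [0.4171, 0.0569, 0.097]
tool_rot: [2.333, 2.103, 0.001]
contact_force: [1.3, 0.3, -4.6]
opening: 0.0627
grip_force: 67.2
t 14.5 pos [0.4171 0.0569 0.097 ] shift [0.0003 0.0019 0.053 ] turn [ 0.0008 -0.0003 -0.0013] open 0.0627 F 67.2
```

```bash
python3 -m jog '[[[0,0.002,0.02],[0,0,0]],[[0,0.002,0.036],[0,0,0]],[[0,0.002,0.045],[0,0,0]],[[0,0.002,0.0515],[0,0,0]],[[0,0.002,0.0515],[0,0,0]]]' ;python3 -m jog '[[[0,0,0],[0,0,0]],[[0,0,0],[0,0,0]],[[0,0,0],[0,0,0]],[[0,0,0],[0,0,0]],[[0,0,0],[0,0,0]]]' 1 
python3 -m jog '[[[0,0,-0.02],[0,0,0]],[[0,0,-0.06],[0,0,0]],[[0,0,-0.11],[0,0,0]],[[0,0,-0.12],[0,0,0]],[[0,0,-0.12],[0,0,0]]]' >/dev/null
python3 - <<'E'
from h import *
go([.6,.075,.2])
E
```

```text
t: 15.0
tool_pos: [0.4194, 0.0574, 0.0449]
tool_rot: [-2.331, -2.105, 0.001]
contact_force: [0.1, 0.5, -4.4]
opening: 0.0625
grip_force: 67.2
t: 15.5
tool_pos: [0.4199, 0.057, 0.046]
tool_rot: [2.331, 2.105, 0.001]
contact_force: [0.2, 0.2, -0.8]
opening: 0.0851
grip_force: 0.0
t 16.0 pos [0.4213 0.057  0.1685] shift [ 0.0361  0.1761 -0.0303] turn [ 0.0063 -0.0004  0.0001] open 0.0852 F 0.0
```

```bash
python3 -m jog '[[[0.036,0.176,-0.03],[0,0,0]],[[0.036,0.176,-0.03],[0,0,0]],[[0.036,0.176,-0.03],[0,0,0]],[[0.036,0.176,-0.03],[0,0,0]],[[0.036,0.176,-0.03],[0,0,0]]]' >/dev/null;python3 -m jog '[[[0,0,0],[0,0,0]],[[0,0,0],[0,0,0]],[[0,0,0],[0,0,0]]]'; python3 - <<'E'
from h import *
go([.6,.075,.2])
w=grab("wrist");t=grab("top");s=grab("side")
cv2.imwrite("pics/w5.png",np.hstack([w["image"][::,60:460],cv2.resize(t["image"][165:300,180:385],None,fx=1.95,fy=384/135)]))
import pickle;pickle.dump([w,t,s],open("w5.pkl","wb"))
E
```

```text
t: 16.8
tool_pos: [0.5968, 0.0749, 0.1945]
tool_rot: [-2.331, -2.105, 0.002]
contact_force: [-0.1, -0.5, -0.2]
opening: 0.0853
grip_force: 0.0
t 16.8 pos [0.5968 0.0749 0.1945] shift [ 0.0004  0.0032 -0.0055] turn [-0.0016  0.0001  0.0001] open 0.0853 F 0.0
```

View pics/w5.png

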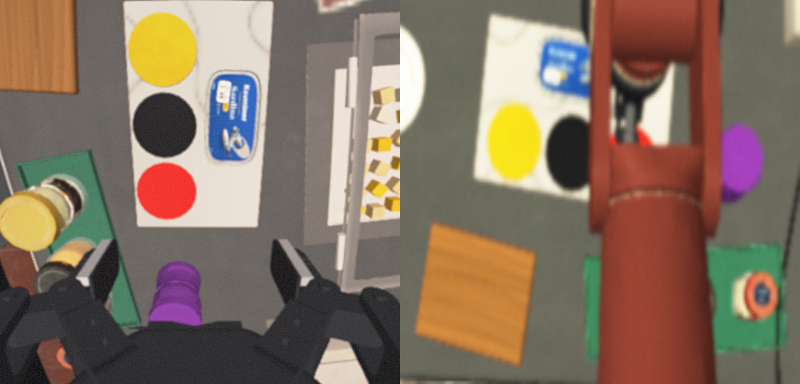

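All three coasters are bare and the tin is undisturbed at (233,117). Computing the coaster, tin and board positions from the wrist, top and side views.

```bash
python3 - <<'E'
from h import *
import pickle;w,t,s=pickle.load(open("w5.pkl","rb"))
def circ(d,lo,hi,box):
    m=mask(d["image"],lo,hi,box);c=max(cv2.findContours(m,0,cv2.CHAIN_APPROX_NONE)[0],key=cv2.contourArea)[:,0]
    (x,y),r,a=cv2.fitEllipse((plane(d,c,.014)[:,:2]*1000).astype(np.float32));return round(x,1),round(y,1),np.round(r)
Y=((20,120,120),(35,255,255));K=((0,0,0),(179,255,45));Rd=((0,180,150),(6,255,255))
print("w",circ(w,*Y,(180,0,270,100)),circ(w,*K,(187,85,264,165)),circ(w,*Rd,(190,150,270,225)))
print("s",circ(s,*Y,(220,170,280,210)),circ(s,*K,(250,170,285,210)),circ(s,*Rd,(270,160,310,200)))
print("t",circ(t,*Y,(220,190,252,232)))
B=((100,80,40),(125,255,255))
print("tin w",rect(w,mask(w["image"],*B,(250,50,340,180)),.036),"slab",rect(w,mask(w["image"],(0,0,130),(179,60,255),(180,0,335,230)),.01)[2])
go([.644,.136,.014])
E
```

```text
w (574.4, 217.3, array([75., 75.])) (545.2, 131.2, array([24., 45.])) (557.3, 53.9, array([72., 72.]))
s (580.5, 204.5, array([32., 79.])) (562.1, 140.2, array([69., 72.])) (553.7, 57.9, array([71., 72.]))
t (573.1, 216.4, array([73., 73.]))
tin w ((643.7034912109375, 136.05813598632812), (91.27435302734375, 50.42108154296875), 83.4751968383789) slab 84.15863800048828
t 16.95 pos [0.5975 0.0749 0.1955] shift [0.0655 0.04   0.1815] turn [ 0.0001 -0.      0.0001] open 0.0856 F 0.0
```

```bash
python3 -m jog '[[[0.035,0.02,0.02],[0,0,0]],[[0.065,0.045,0.05],[0,0,0]],[[0.065,0.046,0.1],[0,0,0]],[[0.065,0.046,0.13],[0,0,0]],[[0.065,0.046,0.13],[0,0,0]]]'; python3 - <<'E'
from h import *
go([.6437,.136,.008])
w=grab("wrist");cv2.imwrite("pics/w6.png",w["image"])
E
```

```text
t: 17.45
tool_pos: [0.6459, 0.1347, 0.059]
tool_rot: [-2.326, -2.101, 0.015]
contact_force: [-0.6, -0.4, -0.6]
opening: 0.0855
grip_force: 0.0
t 17.45 pos [0.6459 0.1347 0.059 ] shift [ 0.0012 -0.0017  0.051 ] turn [-0.0113  0.0023  0.0004] open 0.0855 F 0.0
```

View pics/w6.png

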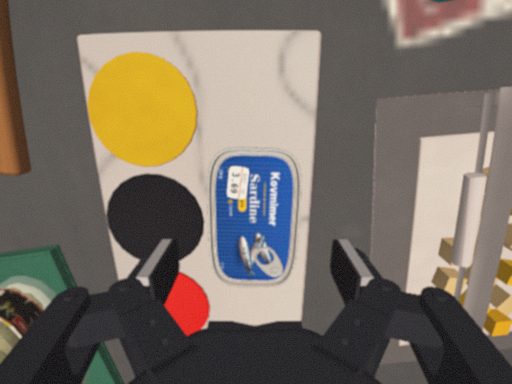

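The tin is centred between the fingers (tin centre column 254, fingers 178/335). Descending.

```bash
python3 -m jog '[[[0.001,0,0.025],[0,0,0]],[[0.001,0,0.04],[0,0,0]],[[0.001,0,0.047],[0,0,0]],[[0.001,0,0.047],[0,0,0]],[[0.001,0,0.047],[0,0,0]]]'; python3 -c "
from h import *
go([.6437,.136,.008])"
```

```text
t: 18.0
tool_pos: [0.6514, 0.1359, 0.0197]
tool_rot: [2.331, 2.104, 0.002]
contact_force: [0.4, 0.2, 1.0]
opening: 0.0854
grip_force: 0.0
t 18.0 pos [0.6514 0.1359 0.0197] shift [-0.0007 -0.0077  0.0117] turn [ 0.0016 -0.0003 -0.    ] open 0.0854 F 0.0
```

```bash
python3 -m jog '[[[0,-0.007,0],[0,0,0]],[[0,-0.0075,0.008],[0,0,0]],[[0,-0.0075,0.011],[0,0,0]],[[0,-0.0075,0.011],[0,0,0]],[[0,-0.0075,0.011],[0,0,0]]]'; python3 -m jog '[[[0,0,0],[0,0,0]],[[0,0,0],[0,0,0]],[[0,0,0],[0,0,0]],[[0,0,0],[0,0,0]],[[0,0,0],[0,0,0]]]' 0 40;python3 -m jog '[[[0,0,0],[0,0,0]],[[0,0,0],[0,0,0]]]'; python3 -c "
from h import *
go([.6437,.136,.008])"
```

```text
t: 18.5
tool_pos: [0.6431, 0.1367, 0.0072]
tool_rot: [-2.332, -2.105, 0.0]
contact_force: [-0.1, 0.5, -0.2]
opening: 0.0856
grip_force: 0.0
t: 19.0
tool_pos: [0.6439, 0.1367, 0.0083]
tool_rot: [2.331, 2.105, 0.002]
contact_force: [0.1, -0.5, 3.9]
opening: 0.0589
grip_force: 43.4
t: 19.2
tool_pos: [0.6439, 0.1367, 0.0082]
tool_rot: [2.331, 2.105, 0.002]
contact_force: [0.3, 0.3, 5.8]
opening: 0.0593
grip_force: 43.5
t 19.2 pos [0.6439 0.1367 0.0082] shift [-0.0007 -0.0001  0.0002] turn [ 0.0014 -0.0003  0.0001] open 0.0593 F 43.5
```

```bash
python3 -m jog '[[[0,0,-0.02],[0,0,0]],[[0,0,-0.045],[0,0,0]],[[0,0,-0.08],[0,0,0]],[[0,0,-0.09],[0,0,0]],[[0,0,-0.09],[0,0,0]]]'; python3 -c "
from h import *
go([.4255,.2645,.09],-9.8)"
```

```text
t: 19.7
tool_pos: [0.6442, 0.1367, 0.0988]
tool_rot: [2.33, 2.104, 0.004]
contact_force: [-0.4, -0.5, -1.9]
opening: 0.0591
grip_force: 43.6
t 19.7 pos [0.6442 0.1367 0.0988] shift [ 0.1048 -0.2306  0.0082] turn [ 0.0029 -0.0007  0.069 ] open 0.0591 F 43.6
```

```bash
python3 -m jog '[[[0.015,-0.033,0.008],[0,0,0.07]],[[0.035,-0.077,0.008],[0,0,0.07]],[[0.055,-0.121,0.008],[0,0,0.07]],[[0.075,-0.165,0.008],[0,0,0.07]],[[0.093,-0.205,0.008],[0,0,0.07]]]' >/dev/null; python3 -m jog '[[[0,0,0],[0,0,0]],[[0,0,0],[0,0,0]],[[0,0,0],[0,0,0]]]' ; python3 -c "
from h import *
go([.4255,.2645,.09],-9.8)"
```

```text
t: 20.5
tool_pos: [0.4487, 0.2495, 0.0883]
tool_rot: [-2.404, -2.022, 0.003]
contact_force: [0.0, -1.6, -1.1]
opening: 0.0592
grip_force: 43.8
t 20.5 pos [0.4487 0.2495 0.0883] shift [ 0.0108 -0.0254 -0.0017] turn [-0.0013  0.0011 -0.0014] open 0.0592 F 43.8
```

```bash
python3 -m jog '[[[0.011,-0.025,0.01],[0,0,0]],[[0.011,-0.025,0.03],[0,0,0]],[[0.011,-0.025,0.04],[0,0,0]],[[0.011,-0.025,0.04],[0,0,0]],[[0.011,-0.025,0.04],[0,0,0]]]' ; python3 - <<'E'
from h import *
go([.4255,.2645,.0145],-9.8)
w=grab("wrist");t=grab("top")
cv2.imwrite("pics/w7.png",np.hstack([w["image"][:,60:460],cv2.resize(t["image"][165:300,180:385],None,fx=1.95,fy=384/135)]))
print("board",(proj(w,[[.4255-.17*.075*k+.985*.055*j, .2645+.985*.075*k*1+.17*-.055*j*1,.016] for k,j in((-1,-1),(-1,1),(1,1),(1,-1))])-[60,0]).round())
E
```

```text
t: 21.0
tool_pos: [0.4268, 0.2648, 0.0495]
tool_rot: [-2.405, -2.021, 0.0]
contact_force: [0.2, -0.3, -0.8]
opening: 0.0591
grip_force: 43.9
t 21.0 pos [0.4268 0.2648 0.0495] shift [-0.0005 -0.0013  0.035 ] turn [-0.0001  0.0002 -0.0023] open 0.0591 F 43.9
board [[157. 301.]
 [292. 300.]
 [239. 120.]
 [ 70. 121.]]
```

View pics/w7.png

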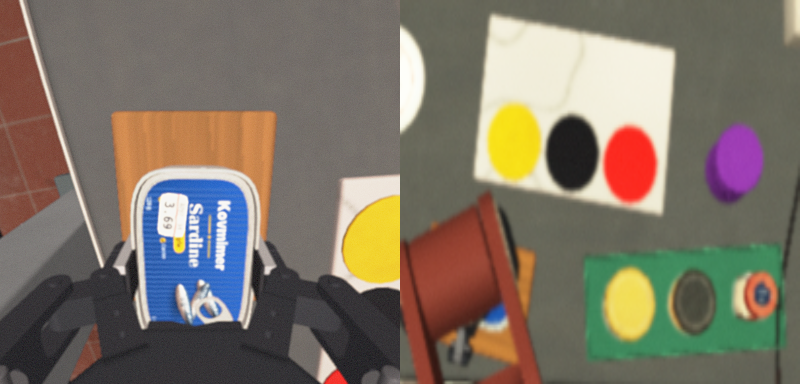

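Over the board: its far edge runs from (112,112) to (276,112), parallel to the tin's end. The three jars stand in the tray, and all coasters are clear in the top view. Checking the board centre.

```bash
python3 - <<'E'
from h import *
w=grab("wrist");t=grab("top")
P=plane(w,[(172,112),(336,112)],.016)[:,:2];m=P.mean(0);print(P,"centre",m-.075*np.array([.17,.985]))
# tin far edge at its top
Q=plane(w,[(60+165,168),(60+230,168)],.036+.0415);print("tin end",Q)
def circ(d,lo,hi,box):
    m=mask(d["image"],lo,hi,box);c=max(cv2.findContours(m,0,cv2.CHAIN_APPROX_NONE)[0],key=cv2.contourArea)[:,0]
    (x,y),r,a=cv2.fitEllipse((plane(d,c,.014)[:,:2]*1000).astype(np.float32));return round(x,1),round(y,1),np.round(r)
print("t",circ(t,(20,120,120),(35,255,255),(220,190,252,232)),circ(t,(0,0,0),(179,255,45),(250,195,284,235)),circ(t,(0,180,150),(6,255,255),(280,200,315,240)))
E
```

```text
[[0.38757743 0.34867032]
 [0.49141735 0.33052834]] centre [0.42674739 0.26572433]
tin end [[0.42295223 0.3190564  0.0775    ]
 [0.45122097 0.31411921 0.0775    ]]
t (573.0, 216.2, array([73., 74.])) (564.5, 133.9, array([65., 66.])) (556.0, 51.3, array([69., 70.]))
```

```bash
python3 -m jog '[[[0,-0.001,0.015],[0,0,0]],[[0,-0.001,0.026],[0,0,0]],[[0,-0.001,0.032],[0,0,0]],[[0,-0.001,0.0345],[0,0,0]],[[0,-0.001,0.0345],[0,0,0]]]' ;python3 -m jog '[[[0,0,0],[0,0,0]],[[0,0,0],[0,0,0]],[[0,0,0],[0,0,0]],[[0,0,0],[0,0,0]],[[0,0,0],[0,0,0]]]' 1; python3 -m jog '[[[0,0,-0.02],[0,0,0]],[[0,0,-0.06],[0,0,0]],[[0,0,-0.11],[0,0,0]],[[0,0,-0.15],[0,0,-0.07]],[[0,0,-0.15],[0,0,-0.07]]]' ; python3 -m jog '[[[0,0,0],[0,0,0]],[[0,0,0],[0,0,0]],[[0,0,0],[0,0,0]]]' ;python3 -c "
from h import *
go([.419,.057,.17])
w=grab('wrist')
P=rect(w,mask(w['image'],(100,80,40),(125,255,255)),.042);print(P)
"
```

```text
t: 21.7
tool_pos: [0.4248, 0.2653, 0.0145]
tool_rot: [-2.404, -2.022, 0.002]
contact_force: [0.1, -0.6, -1.2]
opening: 0.0591
grip_force: 43.9
t: 22.2
tool_pos: [0.4251, 0.2654, 0.015]
tool_rot: [2.404, 2.022, 0.0]
contact_force: [-0.0, 0.5, 0.9]
opening: 0.0851
grip_force: 0.0
t: 22.7
tool_pos: [0.4291, 0.2672, 0.1729]
tool_rot: [2.327, 2.103, 0.021]
contact_force: [1.1, 0.5, 0.6]
opening: 0.0854
grip_force: 0.0
t: 23.0
tool_pos: [0.4239, 0.2648, 0.1627]
tool_rot: [-2.331, -2.104, 0.006]
contact_force: [-0.3, -0.2, -0.6]
opening: 0.0855
grip_force: 0.0
t 23.0 pos [0.4239 0.2648 0.1627] shift [-0.2073  0.0163 -0.0069] turn [-0.0034  0.0019 -0.0001] open 0.0855 F 0.0
((424.386474609375, 266.1543884277344), (91.69091796875, 50.266845703125), 79.40502166748047)
```

The tin lies at (0.424, 0.266) at 79°, in the middle of the board. Now gold back.

```bash
python3 -m jog '[[[-0.207,0.015,-0.007],[0,0,0]],[[-0.207,0.015,-0.007],[0,0,0]],[[-0.207,0.015,-0.007],[0,0,0]],[[-0.207,0.015,-0.007],[0,0,0]],[[-0.207,0.015,-0.007],[0,0,0]]]' >/dev/null; python3 -m jog '[[[0,0,0],[0,0,0]],[[0,0,0],[0,0,0]],[[0,0,0],[0,0,0]]]' ;python3 - <<'E'
from h import *
go([.4197,.057,.0455])
w=grab("wrist");cv2.imwrite("pics/w8.png",w["image"])
print(proj(w,[[.419,.057,.093],[.425,-.0285,.083],[.4315,-.1128,.109]]))
E
```

```text
t: 23.85
tool_pos: [0.4187, 0.0591, 0.1715]
tool_rot: [-2.329, -2.107, 0.001]
contact_force: [-0.8, -0.6, 0.3]
opening: 0.0853
grip_force: 0.0
t 23.85 pos [0.4187 0.0591 0.1715] shift [-0.0021  0.0013  0.126 ] turn [-0.001  -0.0003  0.0022] open 0.0853 F 0.0
[[255.64737658 201.99685   ]
 [269.65831454 276.22571528]
 [283.57120411 358.17453773]]
```

View pics/w8.png

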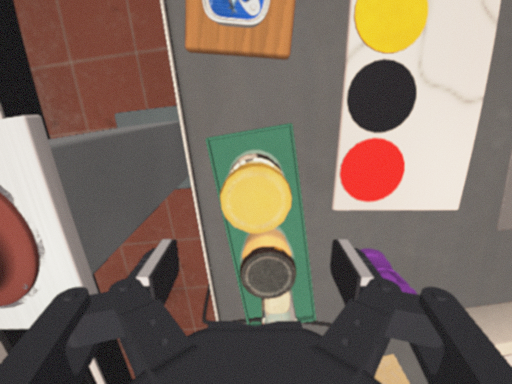

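The gold lid sits at (256,198) and the dark lid at (269,272), as predicted. Descend and grip.

```bash
python3 -m jog '[[[-0.002,0.001,0.05],[0,0,0]],[[-0.002,0.001,0.095],[0,0,0]],[[-0.002,0.001,0.12],[0,0,0]],[[-0.002,0.001,0.126],[0,0,0]],[[-0.002,0.001,0.126],[0,0,0]]]'; python3 -m jog '[[[0,0,0],[0,0,0]],[[0,0,0],[0,0,0]],[[0,0,0],[0,0,0]],[[0,0,0],[0,0,0]],[[0,0,0],[0,0,0]]]' 0 60; python3 -m jog '[[[0,0,-0.02],[0,0,0]],[[0,0,-0.05],[0,0,0]],[[0,0,-0.06],[0,0,0]],[[0,0,-0.06],[0,0,0]]]';python3 -c "
from h import *
go([.574,.2165,.11])"
```

```text
t: 24.4
tool_pos: [0.4191, 0.0566, 0.0453]
tool_rot: [-2.329, -2.106, 0.002]
contact_force: [0.8, 0.1, -1.0]
opening: 0.0853
grip_force: 0.0
t: 24.9
tool_pos: [0.4211, 0.0561, 0.0485]
tool_rot: [2.33, 2.104, 0.004]
contact_force: [-3.1, 1.4, 7.0]
opening: 0.063
grip_force: 64.5
t: 25.3
tool_pos: [0.4214, 0.0557, 0.1082]
tool_rot: [2.329, 2.103, 0.006]
contact_force: [0.5, 1.0, -4.7]
opening: 0.0626
grip_force: 67.5
t 25.3 pos [0.4214 0.0557 0.1082] shift [ 0.1755  0.1355 -0.001 ] turn [ 0.0055 -0.0003  0.0001] open 0.0626 F 67.5
```

```bash
python3 -m jog '[[[0.015,0.011,0],[0,0,0]],[[0.043,0.033,0],[0,0,0]],[[0.078,0.06,0],[0,0,0]],[[0.11,0.085,0],[0,0,0]],[[0.14,0.108,0],[0,0,0]]]' >/dev/null; python3 -m jog '[[[0.022,0.017,0],[0,0,0]],[[0.031,0.025,0],[0,0,0]],[[0.035,0.0275,0],[0,0,0]],[[0.035,0.0275,0],[0,0,0]],[[0.035,0.0275,0],[0,0,0]]]' ;python3 -c "
from h import *
go([.574,.2165,.06])"
```

```text
t: 26.3
tool_pos: [0.5712, 0.2152, 0.1052]
tool_rot: [-2.332, -2.104, 0.003]
contact_force: [1.1, 1.1, -3.8]
opening: 0.0626
grip_force: 67.5
t 26.3 pos [0.5712 0.2152 0.1052] shift [0.0016 0.0027 0.0452] turn [-0.0016  0.0009 -0.0005] open 0.0626 F 67.5
```

```bash
python3 -m jog '[[[0.0015,0.0025,0.015],[0,0,0]],[[0.0015,0.0025,0.03],[0,0,0]],[[0.0015,0.0025,0.038],[0,0,0]],[[0.0015,0.0025,0.044],[0,0,0]],[[0.0015,0.0025,0.044],[0,0,0]]]' ; python3 -c "
from h import *
go([.574,.2165,.06])
w=grab('wrist');cv2.imwrite('pics/w9.png',w['image'])"
```

```text
t: 26.8
tool_pos: [0.5744, 0.2171, 0.061]
tool_rot: [-2.331, -2.105, 0.002]
contact_force: [1.7, 0.0, -4.4]
opening: 0.0627
grip_force: 67.7
t 26.8 pos [0.5744 0.2171 0.061 ] shift [-0.0007 -0.0003  0.001 ] turn [-0.0014  0.0005 -0.    ] open 0.0627 F 67.7
```

View pics/w9.png

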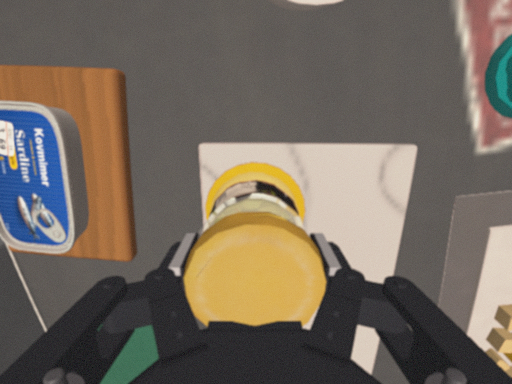

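The gold jar (255,270) hovers centred over the yellow coaster. Setting it down and going to the dark jar.

```bash
python3 -m jog '[[[0,0,0.001],[0,0,0]],[[0,0,0.001],[0,0,0]]]';python3 -m jog '[[[0,0,0],[0,0,0]],[[0,0,0],[0,0,0]],[[0,0,0],[0,0,0]],[[0,0,0],[0,0,0]],[[0,0,0],[0,0,0]]]' 1; python3 -m jog '[[[0,0,-0.02],[0,0,0]],[[0,0,-0.06],[0,0,0]],[[0,0,-0.105],[0,0,0]],[[0,0,-0.105],[0,0,0]],[[0,0,-0.105],[0,0,0]]]'; python3 -c "
from h import *
go([.4243,-.0283,.165])"
```

```text
t: 27.05
tool_pos: [0.5751, 0.2174, 0.0612]
tool_rot: [2.332, 2.105, 0.001]
contact_force: [0.6, -0.3, -4.3]
opening: 0.0626
grip_force: 67.7
t: 27.55
tool_pos: [0.5752, 0.2174, 0.0613]
tool_rot: [2.332, 2.105, 0.001]
contact_force: [-0.6, 0.8, -0.3]
opening: 0.0857
grip_force: 0.0
t: 28.05
tool_pos: [0.5761, 0.2176, 0.1682]
tool_rot: [2.33, 2.104, 0.006]
contact_force: [0.6, -0.0, -0.2]
opening: 0.0851
grip_force: 0.0
t 28.05 pos [0.5761 0.2176 0.1682] shift [-0.2601 -0.1259  0.0023] turn [ 0.0038 -0.0013  0.0001] open 0.0851 F 0.0
```

```bash
python3 -m jog '[[[-0.26,-0.126,0.001],[0,0,0]],[[-0.26,-0.126,0.001],[0,0,0]],[[-0.26,-0.126,0.001],[0,0,0]],[[-0.26,-0.126,0.001],[0,0,0]],[[-0.26,-0.126,0.001],[0,0,0]]]' >/dev/null; python3 -c "
from h import *
go([.4243,-.0283,.165])"
```

```text
t 28.55 pos [0.4411 0.0036 0.1628] shift [-0.0335 -0.0135 -0.0021] turn [-0.0035  0.      0.001 ] open 0.0849 F 0.0
```

```bash
python3 -m jog '[[[-0.025,-0.01,0],[0,0,0]],[[-0.0335,-0.0135,0],[0,0,0]],[[-0.0335,-0.0135,0],[0,0,0]],[[-0.0335,-0.0135,0],[0,0,0]]]'; python3 - <<'E'
from h import *
go([.4243,-.0283,.0375])
t=grab("top");cv2.imwrite("pics/t10.png",cv2.resize(t["image"][165:300,180:385],None,fx=3,fy=3))
w=grab("wrist")
m=mask(w["image"],(0,0,0),(179,255,70),(200,150,310,250));print(cv2.boundingRect(m),proj(w,[[.4243,-.0283,.083]]))
E
```

```text
t: 28.95
tool_pos: [0.4268, -0.0266, 0.1645]
tool_rot: [-2.331, -2.105, 0.0]
contact_force: [0.4, -0.3, -0.8]
opening: 0.0855
grip_force: 0.0
t 28.95 pos [ 0.4268 -0.0266  0.1645] shift [-0.002  -0.0022  0.127 ] turn [-0.001  -0.0007  0.0004] open 0.0855 F 0.0
(232, 169, 30, 8) [[252.20993713 200.84721655]]
```

```bash
python3 -m jog '[[[-0.002,-0.002,0.05],[0,0,0]],[[-0.002,-0.002,0.095],[0,0,0]],[[-0.002,-0.002,0.12],[0,0,0]],[[-0.002,-0.002,0.127],[0,0,0]],[[-0.002,-0.002,0.127],[0,0,0]]]'; python3 -m jog '[[[0,0,0],[0,0,0]],[[0,0,0],[0,0,0]],[[0,0,0],[0,0,0]],[[0,0,0],[0,0,0]],[[0,0,0],[0,0,0]]]' 0 50; python3 -m jog '[[[0,0,-0.02],[0,0,0]],[[0,0,-0.05],[0,0,0]],[[0,0,-0.06],[0,0,0]],[[0,0,-0.06],[0,0,0]]]';python3 -c "
from h import *
go([.5658,.135,.1])"
```

```text
t: 29.55
tool_pos: [0.4242, -0.0283, 0.0373]
tool_rot: [-2.329, -2.105, 0.002]
contact_force: [0.8, 0.3, -0.5]
opening: 0.0857
grip_force: 0.0
t: 30.05
tool_pos: [0.4263, -0.0294, 0.0407]
tool_rot: [2.33, 2.103, 0.004]
contact_force: [-1.5, 0.8, 5.4]
opening: 0.0585
grip_force: 54.5
t: 30.45
tool_pos: [0.4262, -0.0295, 0.1003]
tool_rot: [2.329, 2.102, 0.005]
contact_force: [0.4, 0.1, -3.4]
opening: 0.0583
grip_force: 55.6
t 30.45 pos [ 0.4262 -0.0295  0.1003] shift [0.1779 0.1221 0.0008] turn [0.0053 0.0007 0.    ] open 0.0583 F 55.6
```

```bash
python3 -m jog '[[[0.015,0.011,0],[0,0,0]],[[0.043,0.03,0],[0,0,0]],[[0.078,0.054,0],[0,0,0]],[[0.11,0.076,0],[0,0,0]],[[0.14,0.097,0],[0,0,0]]]' >/dev/null; python3 -m jog '[[[0.022,0.014,0],[0,0,0]],[[0.033,0.022,0],[0,0,0]],[[0.038,0.0255,0],[0,0,0]],[[0.038,0.0255,0],[0,0,0]],[[0.038,0.0255,0],[0,0,0]]]' ;python3 -c "
from h import *
go([.566,.1355,.0515])"
```

```text
t: 31.45
tool_pos: [0.5637, 0.1347, 0.0975]
tool_rot: [-2.332, -2.104, 0.002]
contact_force: [-0.0, 0.2, -2.5]
opening: 0.0584
grip_force: 55.5
t 31.45 pos [0.5637 0.1347 0.0975] shift [0.0011 0.0023 0.046 ] turn [-0.0013  0.0006 -0.0006] open 0.0584 F 55.5
```

```bash
python3 -m jog '[[[0.001,0.001,0.015],[0,0,0]],[[0.001,0.001,0.03],[0,0,0]],[[0.001,0.001,0.039],[0,0,0]],[[0.001,0.001,0.0455],[0,0,0]],[[0.001,0.001,0.046],[0,0,0]]]' ; python3 -m jog '[[[0,0,0.0],[0,0,0]],[[0,0,0.0005],[0,0,0]]]';python3 -c "
from h import *
go([.5655,.1355,.0515])
w=grab('wrist');cv2.imwrite('pics/w10.png',w['image'])"
```

```text
t: 31.95
tool_pos: [0.5654, 0.1362, 0.0517]
tool_rot: [-2.332, -2.105, 0.001]
contact_force: [-0.3, 0.3, -2.9]
opening: 0.0583
grip_force: 55.5
t: 32.15
tool_pos: [0.5656, 0.1363, 0.0517]
tool_rot: [-2.332, -2.105, 0.0]
contact_force: [-2.1, -0.2, 0.7]
opening: 0.0584
grip_force: 55.8
t 32.15 pos [0.5656 0.1363 0.0517] shift [-0.0008 -0.      0.0002] turn [-0.0002  0.0001  0.0001] open 0.0584 F 55.8
```

View pics/w10.png

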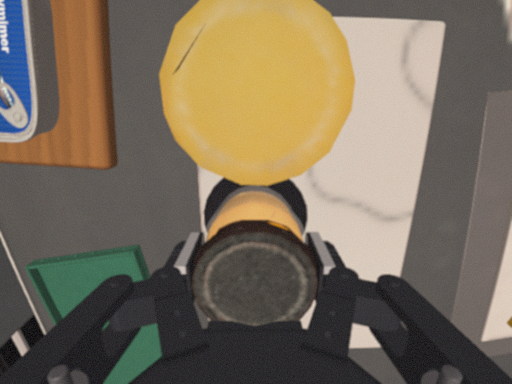

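The dark jar touches down centred on the black coaster (256,205), and gold stands beside it. Release and go to the spice jar.

```bash
python3 -m jog '[[[0,0,0],[0,0,0]],[[0,0,0],[0,0,0]],[[0,0,0],[0,0,0]],[[0,0,0],[0,0,0]],[[0,0,0],[0,0,0]]]' 1 >/dev/null; python3 -m jog '[[[0,0,-0.02],[0,0,0]],[[0,0,-0.06],[0,0,0]],[[0,0,-0.11],[0,0,0]],[[0,0,-0.115],[0,0,0]],[[0,0,-0.115],[0,0,0]]]'; python3 -c "
from h import *
go([.4315,-.1125,.165])"
```

```text
t: 33.2
tool_pos: [0.5673, 0.1366, 0.1696]
tool_rot: [2.329, 2.103, 0.007]
contact_force: [-0.4, -0.2, 0.2]
opening: 0.0857
grip_force: 0.0
t 33.2 pos [0.5673 0.1366 0.1696] shift [-0.2617 -0.1098  0.0037] turn [ 0.0055 -0.0012  0.0001] open 0.0857 F 0.0
```

```bash
python3 -m jog '[[[-0.262,-0.11,0],[0,0,0]],[[-0.262,-0.11,0],[0,0,0]],[[-0.262,-0.11,0],[0,0,0]],[[-0.262,-0.11,0],[0,0,0]],[[-0.262,-0.11,0],[0,0,0]]]' >/dev/null; python3 -m jog '[[[-0.02,-0.009,0],[0,0,0]],[[-0.032,-0.0135,0],[0,0,0]],[[-0.032,-0.0135,0],[0,0,0]],[[-0.032,-0.0135,0],[0,0,0]]]'; python3 -c "
from h import *
go([.4315,-.1125,.053])"
```

```text
t: 34.1
tool_pos: [0.4292, -0.1129, 0.1658]
tool_rot: [-2.33, -2.105, 0.0]
contact_force: [0.7, -0.5, 0.2]
opening: 0.0853
grip_force: 0.0
t 34.1 pos [ 0.4292 -0.1129  0.1658] shift [0.0005 0.0024 0.1128] turn [-0.0011 -0.001   0.0003] open 0.0853 F 0.0
```

```bash
python3 -m jog '[[[0,0.002,0.05],[0,0,0]],[[0,0.002,0.085],[0,0,0]],[[0,0.002,0.106],[0,0,0]],[[0,0.002,0.112],[0,0,0]],[[0,0.002,0.112],[0,0,0]]]'; python3 -m jog '[[[0,0,0],[0,0,0]],[[0,0,0],[0,0,0]],[[0,0,0],[0,0,0]],[[0,0,0],[0,0,0]],[[0,0,0],[0,0,0]]]' 0 40;  python3 -m jog '[[[0,0,0],[0,0,0]],[[0,0,0],[0,0,0]]]'; python3 -m jog '[[[0,0,-0.02],[0,0,0]],[[0,0,-0.045],[0,0,0]],[[0,0,-0.05],[0,0,0]],[[0,0,-0.05],[0,0,0]]]';python3 -c "
from h import *
go([.5575,.0525,.1])"
```

```text
t: 34.6
tool_pos: [0.431, -0.1126, 0.0537]
tool_rot: [-2.328, -2.106, 0.001]
contact_force: [0.3, 0.7, 1.3]
opening: 0.0857
grip_force: 0.0
t: 35.1
tool_pos: [0.4319, -0.1141, 0.056]
tool_rot: [2.331, 2.104, 0.001]
contact_force: [-2.6, 0.9, 6.7]
opening: 0.0389
grip_force: 40.0
t: 35.3
tool_pos: [0.4319, -0.1141, 0.056]
tool_rot: [2.331, 2.104, 0.001]
contact_force: [-2.6, 1.8, 5.6]
opening: 0.0387
grip_force: 40.0
t: 35.7
tool_pos: [0.4318, -0.1141, 0.1054]
tool_rot: [2.33, 2.104, 0.002]
contact_force: [0.2, 0.0, -1.4]
opening: 0.0386
grip_force: 40.5
t 35.7 pos [ 0.4318 -0.1141  0.1054] shift [0.1785 0.108  0.0055] turn [ 0.0023  0.0008 -0.    ] open 0.0386 F 40.5
```

```bash
python3 -m jog '[[[0.015,0.01,0],[0,0,0]],[[0.043,0.026,0],[0,0,0]],[[0.078,0.047,0],[0,0,0]],[[0.11,0.067,0],[0,0,0]],[[0.14,0.085,0],[0,0,0]]]' >/dev/null; python3 -m jog '[[[0.022,0.013,0],[0,0,0]],[[0.032,0.02,0],[0,0,0]],[[0.037,0.0235,0],[0,0,0]],[[0.037,0.0235,0],[0,0,0]],[[0.037,0.0235,0],[0,0,0]]]' ;python3 -c "
from h import *
go([.5575,.051,.067])"
```

```text
t: 36.7
tool_pos: [0.5564, 0.0505, 0.1041]
tool_rot: [-2.332, -2.104, 0.002]
contact_force: [-0.7, -0.8, -1.1]
opening: 0.0388
grip_force: 40.5
t 36.7 pos [0.5564 0.0505 0.1041] shift [0.0006 0.0011 0.037 ] turn [-0.0011  0.0004 -0.0008] open 0.0388 F 40.5
```

```bash
python3 -m jog '[[[0,0,0.013],[0,0,0]],[[0,0,0.025],[0,0,0]],[[0,0,0.033],[0,0,0]],[[0,0,0.037],[0,0,0]],[[0,0,0.037],[0,0,0]]]' ; python3 -c "
from h import *
go([.5575,.051,.067])"; python3 -m jog '[[[0,0,0],[0,0,0]],[[0,0,0],[0,0,0]],[[0,0,0],[0,0,0]],[[0,0,0],[0,0,0]],[[0,0,0],[0,0,0]]]' 1 >/dev/null; python3 -m jog '[[[0,0,-0.02],[0,0,0]],[[0,0,-0.06],[0,0,0]],[[0,0,-0.11],[0,0,0]],[[0,0,-0.13],[0,0,0]],[[0,0,-0.13],[0,0,0]]]';  python3 -m jog '[[[-0.25,-0.05,0],[0,0,0]],[[-0.25,-0.05,0],[0,0,0]],[[-0.25,-0.05,0],[0,0,0]],[[-0.25,-0.05,0],[0,0,0]],[[-0.25,-0.05,0],[0,0,0]]]';python3 -m jog '[[[0,0,0],[0,0,0]],[[0,0,0],[0,0,0]],[[0,0,0],[0,0,0]]]' >/dev/null; python3 - <<'E'
from h import *
t=grab("top");s=grab("side")
cv2.imwrite("pics/end.png",np.hstack([cv2.resize(t["image"][165:300,180:350],(480,381)),cv2.resize(s["image"][140:260,170:310],(320,381))]))
print([ (proj(t,[p])[0]-[180,165])*2.823 for p in((.573,.2162,.104),(.5645,.1345,.094),(.5565,.052,.12))])
B=((100,80,40),(125,255,255))
print("tin",rect(t,mask(t["image"],*B,(185,240,255,295)),.042))
E
```

```text
t: 37.2
tool_pos: [0.5568, 0.0512, 0.0671]
tool_rot: [-2.331, -2.105, 0.001]
contact_force: [0.1, 0.3, -1.8]
opening: 0.0391
grip_force: 40.2
t 37.2 pos [0.5568 0.0512 0.0671] shift [-0.0001  0.0008  0.0001] turn [-0.0012  0.0001 -0.0001] open 0.0391 F 40.2
t: 38.2
tool_pos: [0.5598, 0.0512, 0.203]
tool_rot: [2.327, 2.101, 0.011]
contact_force: [0.3, 0.8, 0.4]
opening: 0.0854
grip_force: 0.0
t: 38.7
tool_pos: [0.4817, -0.1887, 0.1955]
tool_rot: [-2.33, -2.104, 0.001]
contact_force: [0.4, -0.5, 0.1]
opening: 0.0853
grip_force: 0.0
[array([161.16322704, 124.13776618]), array([249.89568917, 137.70741301]), array([342.02583759, 144.6686433 ])]
tin ((422.9932556152344, 262.96893310546875), (92.98049926757812, 50.1278076171875), 79.29164123535156)
```

View pics/end.png

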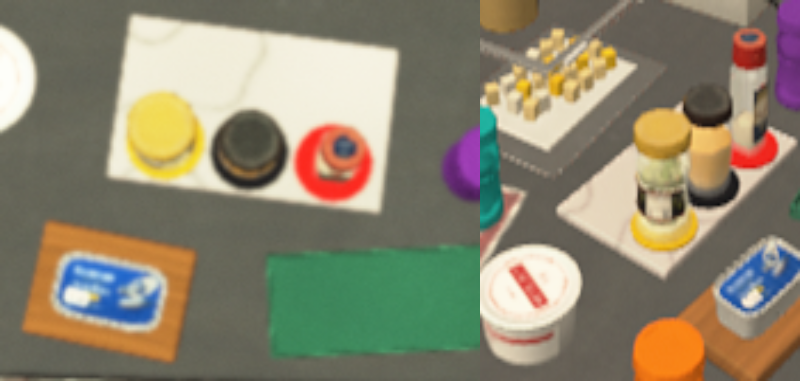

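The lids at (162,121), (250,136) and (343,147) match the predicted centred positions within a few pixels. All three jars are upright and the tin lies mid-board.

```bash
python3 -c "
from station import job
print(job.finish_job())"
```

```text
the job is handed in; nothing more can be done
None
```

I handed the job in at about 39 s. In the last pictures each jar stands upright on its own colour's coaster and the tin lies along the board, about 3 mm from its middle. The tub was never touched, and no verdict came back.

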